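# Show the washed beaker to the inspection camera

### The job

Lift the largest of the three upturned steel beakers up and off its drying post and show its inside to the inspection camera: hold it in the air with its open mouth squarely facing the lens, centred on the lens axis, with the mouth about 10 cm from the lens. Finish while still holding it there, motionless in the gripper. Leave the other two beakers on their posts, and do not disturb the tins or the camera.

Things in the scene. Friction and masses are not known exactly. Their poses are not given: they have to be found in the camera images.
- beaker_large: Beaker to show: largest of three stainless steel beakers hanging upside down; 56 mm diameter (60 at the lip), 88 tall, wall 2.5, 0.1 to 0.2 kg. Origin: centre of the mouth; +z along its axis to the closed base (up as it hangs: mouth 41, base 129 mm above the bench). Its inner base rests on the post's pad, 84 mm up from the mouth. Grip it from above across its wall near the base.
- large_base (a point): Centre of the outer face of the large beaker's closed base, 88 mm along the beaker's +z from its mouth.
- lens (a point): Centre of the inspection camera's front glass; +z is the optical axis out of the lens: upwards and towards the robot's side, 48 to 68 degrees above level; y is level. White box 44 x 50 x 60 mm, black barrel, 42 mm bright lens ring around dark glass, tilted in an aluminium fork (pivot 78 mm above the bench, 45 mm behind the lens) on a fixed dark plate 110 x 110 mm. Leave it as aimed.
- stand: Fixed drying stand: grey plastic drip tray 110 x 330 x 16 mm, long along its y, with three upright steel posts in a row at y = -115, 0 and +115 mm; posts 12 mm thick, each with a white pad of 22 mm diameter on top, 125 mm above the bench. Origin: centre of the underside. Any beaker may hang on any post.
- beaker_medium: Bystander: medium steel beaker, upside down on another post, 44 mm diameter (48 mm lip), 70 mm tall. Origin at the centre of its mouth, +z to its base; its base is also 129 mm above the bench.
- beaker_small: Bystander: small steel beaker, upside down on another post, 36 mm diameter (40 mm lip), 52 mm tall. Origin at the centre of its mouth, +z to its base; its base is also 129 mm above the bench.
- tin_a: Bystander: flat round aluminium tin with lid, 62 mm diameter, 22 mm high, loose on the bench on one side of the camera. Origin: centre of its underside.
- tin_b: Bystander: the same tin, filled, without lid, loose on the bench on the other side of the camera. Origin: centre of its underside.
Mind the look-alikes: they are no part of the job. Leave any black look-alike of the beaker_large alone. What is shaped like the part that bears lens but brown is not meant.

How it is judged:
On the way:
1. the large beaker is held in the gripper, its mouth lifted clear above the post (contact force between beaker_large and the fingers above 0.5 N and height (world z) of beaker_large above 0.13 m), for 0.1 s.
At the end, for the whole second after the job is handed in: The gripper alone holds the large beaker still in the air, mouth towards the lens, its centre 80 to 120 mm from the lens and within 15 mm of the lens axis in each cross direction, axes within 10 degrees; the other two beakers still hang on their posts (all of step 1 and z of beaker_large in the frame of lens between 0.08 and 0.12 m and x of beaker_large in the frame of lens between -0.015 and 0.015 m and y of beaker_large in the frame of lens between -0.015 and 0.015 m and angle between the z axis of beaker_large and the z axis of lens, either way round below 0.175 rad and z of large_base in the frame of lens above 0.15 m and linear speed of beaker_large below 0.02 m/s and angular speed of beaker_large below 0.2 rad/s and contact force between beaker_large and stand below 0.05 N and horizontal distance between each of beaker_medium, beaker_small and stand below 0.135 m and height (world z) of beaker_medium above 0.05 m and height (world z) of beaker_small above 0.065 m); the arm keeps its last pose, push and grip.
It fails at once if another beaker is disturbed (moved more than 15 mm) (distance of any of beaker_medium, beaker_small from where it was at the start of the episode above 0.015 m).
It fails at once if a tin is disturbed (moved more than 15 mm) (distance of any of tin_a, tin_b from where it was at the start of the episode above 0.015 m).
It fails at once if the camera is pushed out of its aim (lens moved more than 5 mm) (distance of lens from where it was at the start of the episode above 0.005 m).
It also fails if it takes over 32 s, if anything falls off the work surface, if the arm or the gripper's body presses on something with over 40 N, if the wrist force passes 120 N, or if a joint passes its speed limit or range.

### The arm

A 6-joint arm with a two-finger parallel gripper is mounted at the origin on the work surface. World frame = base frame: x ahead of the robot, y to its left, z up, the work surface at z = 0. Lengths are in m, angles in rad, forces in N, time in s.
With the tool pointing down it reaches from about 0.375 to 0.975 m from the base axis. Payload 3.8 kg.
Tool frame: the origin (TCP) lies on the centre line of the jaws, within the pads' length; the fingertips stand 25 mm ahead of it and the grasp point (between the pads) lies 6 mm ahead of it; y points along the fingers, z is the direction in which the jaws open and shut, and the axes are right-handed (so a half turn about y gives the same grasp; the last joint's range is limited). The gripper opens to 85 mm and grips with 20 to 120 N. Pads are 22 mm wide; open, the fingers measure 114 mm over their backs; the gripper's body (76 mm by 85 mm) begins 54 mm behind the grasp point. The pads swing forward as they close: fully open they stand 13 mm farther back than shut.
Start: joints at [-1.143, 0.264, 1.604, -0, 1.274, -0.037], TCP at [0.303, -0.603, 0.226] pointing down, gripper open.
Joint ranges: [-2.63, 2.63], [-0.94, 2.18], [0.31, 2.57], [-1.31, 4.45], [0, 2.66], [-2.55, 2.55]. Speed limits (rad/s): [2.57, 2.57, 3.14, 3.14, 3.14, 3.14].

### API

Orientations are given as a rotation vector (axis times angle).
In Python, from workcell import bot gives the robot as it stands.
- The arm moves only by the shell command python3 -m jog 'ROWS' [FORCE]. ROWS is JSON, a list of rows, each a list of 5 numbers: the shift along the world's x, y, z in mm, then the turn about the world's z in degrees, then the finger opening in mm, from 0 to 85.4. A call has exactly 10 rows; each row is the pose to reach, as a shift and turn from the pose commanded when the call began; what a row does not reach only later rows make up. A row lasts 1/8 s, in which the tool goes at most 62.5 mm and 10.7 degrees, less where a joint would pass 70% of its speed; a pose out of reach is approached as far as the arm can. A call with a gripper value outside its range is refused whole. The fingers move at their own pace and stop on an object; FORCE is the grip in N (left out, the last holds). Time passes only in rows, so rows that repeat a pose let the fingers close, or fill a call up. It gives the time, the measured TCP pose, the force and the opening at its end, in the units of the state.
- bot.read_state(): the state, without advancing time (a new reading comes with each control period).
- bot.read_camera(name): name is "scene" or "top"; returns a dict with "pixels" (400x640x3 uint8, red, green, blue), "fx", "fy", "cx", "cy" (pixels), "R" (3x3) and "t" (3): a world point X has camera coordinates R X + t. Camera axes: x right, y down, z forward; pixel columns grow to the right and rows downward; lengths in m; the calibration is good to about 2 mm. A picture is of the moment at which its call begins. There is no depth.
- bot.finish_job(): hands the job in, once; it reports no verdict.
The state is a dict: "time": time; "q": joint angles; "joint_vel": joint speeds; "joint_torque": joint torques, N m; "tool_pos": TCP position; "tcp_rot": TCP orientation; "wrist_force": force on the tool from outside, world axes, zero at the start; "torque": the same for the moment, N m; "width": opening from 0.0 (shut) to 1.0 (fully open).
Only numpy, scipy, OpenCV 4.12 (cv2) and the standard library are available. Lean on these libraries where they do the work, as an engineer would, in place of code of your own. Each camera call takes 0.05 s, during which the arm holds its last target.

## Working session

There is one attempt and no reset: what is moved stays moved. The work goes in short steps, Python scripts to look and compute and a shell command to move; the robot and the scene stay as the last step left them, time stands still between calls to the robot, and variables do not carry over. Pictures are saved under pics/ and viewed, and the job is handed in when it is done.

```bash
ls; mkdir -p pics
python3 - <<'E'
from workcell import bot
import cv2,numpy as np
print({k:np.round(v,4) for k,v in bot.read_state().items()})
for n in("scene","top"):
    c=bot.read_camera(n); cv2.imwrite(f"pics/{n}0.png",c["pixels"][:,:,::-1])
    print(n,c["fx"],c["cx"],c["cy"],np.round(c["R"],3).tolist(),np.round(c["t"],3), np.round(-np.array(c["R"]).T@c["t"],3))
E
```

```text
pics
{'time': np.float64(0.0), 'q': array([-1.1429,  0.2648,  1.6054,  0.    ,  1.2737, -0.0369]), 'joint_vel': array([-0.0019,  0.0019, -0.0001, -0.0025, -0.001 ,  0.0008]), 'joint_torque': array([ 2.00000e-04, -5.15110e+01, -3.67317e+01,  1.00000e-04,
        1.28000e-02,  0.00000e+00]), 'tool_pos': array([ 0.3023, -0.6027,  0.2246]), 'tcp_rot': array([-0.465 ,  1.9652, -1.9608]), 'wrist_force': array([0.6015, 0.4907, 0.7428]), 'torque': array([-0.0081, -0.0413, -0.0074]), 'width': np.float64(1.0048)}
scene 418.8471947122222 316.87207970260823 201.15800890083545 [[0.583, 0.812, 0.005], [0.626, -0.445, -0.641], [-0.518, 0.377, -0.768]] [-0.283 -0.239  1.357] [ 1.017 -0.388  0.89 ]
top 411.0286062036956 318.19171948046323 202.3930514298298 [[0.006, -1.0, -0.027], [-0.998, -0.004, -0.064], [0.064, 0.027, -0.998]] [0.015 0.481 0.93 ] [ 0.42  -0.008  0.959]
```

View pics/scene0.png

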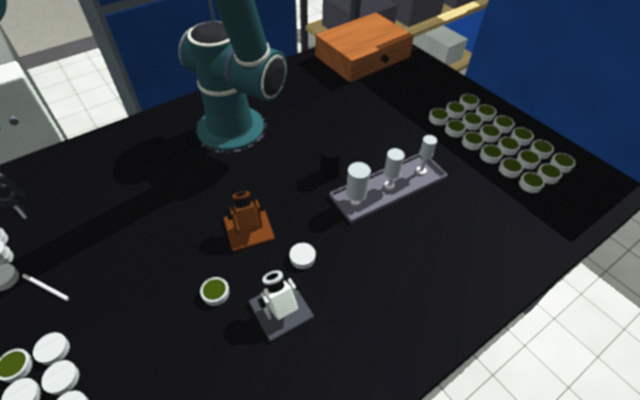

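View pics/top0.png

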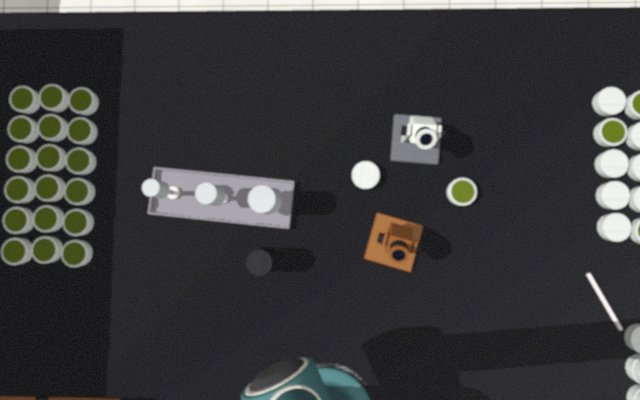

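```bash
cat > h.py <<'E'
import cv2,numpy as np
from workcell import bot
def cam(n):
    c=bot.read_camera(n); c["R"]=np.array(c["R"]);c["t"]=np.array(c["t"]);return c
def ray(c,u,v):
    d=c["R"].T@np.array([(u-c["cx"])/c["fx"],(v-c["cy"])/c["fy"],1]);return -c["R"].T@c["t"],d/np.linalg.norm(d)
def atz(c,u,v,z):
    o,d=ray(c,u,v);return o+d*(z-o[2])/d[2]
def proj(c,X):
    p=(c["R"]@np.atleast_2d(X).T).T+c["t"];return np.c_[p[:,0]/p[:,2]*c["fx"]+c["cx"],p[:,1]/p[:,2]*c["fy"]+c["cy"]]
def tri(a,ua,b,ub):
    o1,d1=ray(a,*ua);o2,d2=ray(b,*ub)
    s=np.linalg.lstsq(np.c_[d1,-d2],o2-o1,rcond=None)[0]
    p,q=o1+s[0]*d1,o2+s[1]*d2;return (p+q)/2,np.linalg.norm(p-q)
def crop(c,u0,v0,w,h,s,f):
    im=cv2.resize(c["pixels"][v0:v0+h,u0:u0+w,::-1],None,fx=s,fy=s,interpolation=cv2.INTER_CUBIC)
    for k in range(0,w,10):
        cv2.putText(im,str(u0+k),(k*s,8),0,.3,(0,255,255),1);cv2.line(im,(k*s,10),(k*s,16),(0,255,255),1)
    for k in range(0,h,10):
        cv2.putText(im,str(v0+k),(0,k*s+4),0,.3,(0,255,255),1)
    cv2.imwrite(f,im)
E
python3 - <<'E'
from h import *
s=cam("scene");t=cam("top")
a=lambda c,*r:crop(c,*r)
crop(s,240,260,80,70,8,"pics/c1.png");crop(t,380,105,80,70,8,"pics/c2.png")
crop(s,320,130,130,95,6,"pics/c3.png");crop(t,140,155,160,85,5,"pics/c4.png")
E
```

```text
(no output)
```

View pics/c1.png

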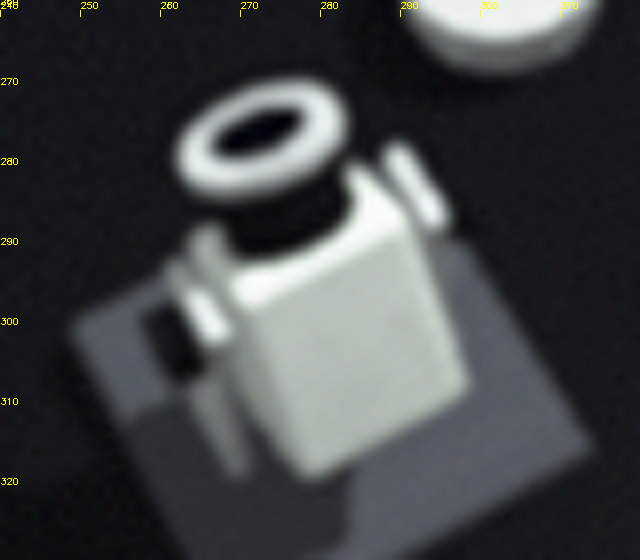

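View pics/c2.png

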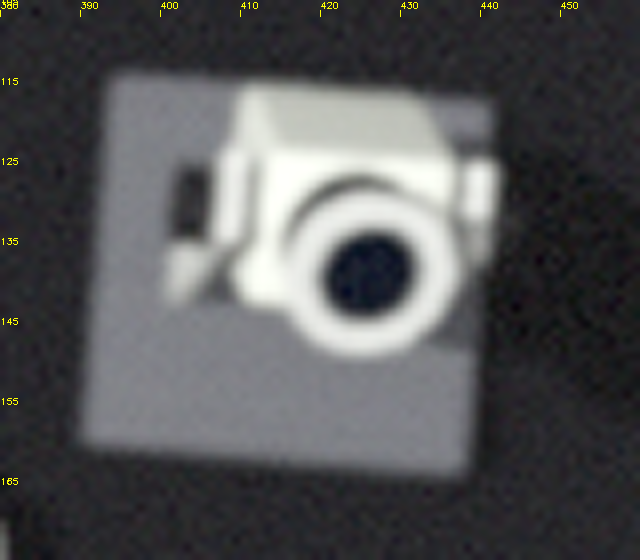

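View pics/c3.png

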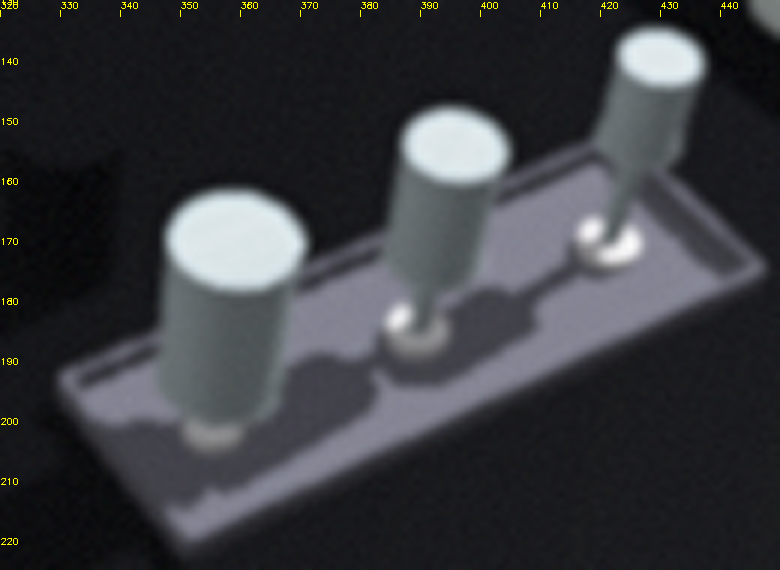

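View pics/c4.png

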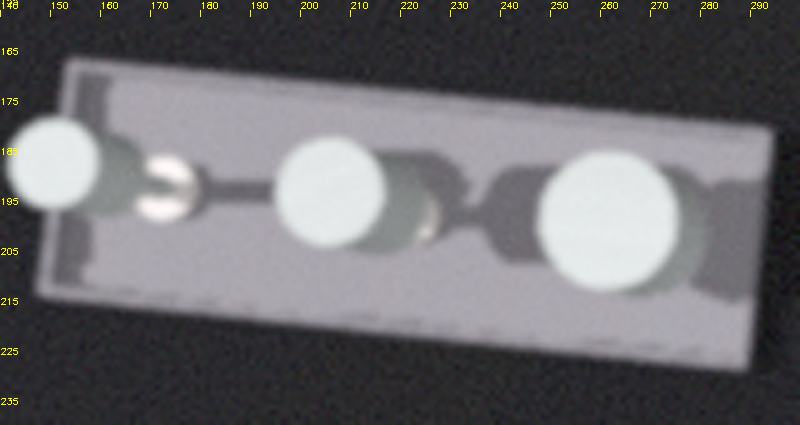

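```bash
cat > lens.py <<'E'
from h import *
from scipy.ndimage import map_coordinates
from scipy.optimize import least_squares
s=cam("scene");t=cam("top")
def edges(c,u,v,rmax,bad):
    g=c["pixels"].astype(float).mean(2);inn=[];out=[]
    for th in np.arange(0,360,6):
        r=np.arange(0,rmax,.1);p=map_coordinates(g,[v+r*np.sin(np.radians(th)),u+r*np.cos(np.radians(th))],order=1)
        i=np.argmax(p>120)
        if p[i]<=120: continue
        j=i+np.argmax(p[i:]<120)
        q=lambda r:(u+r*np.cos(np.radians(th)),v+r*np.sin(np.radians(th)))
        inn.append(q(r[i]))
        if j>i and not bad(th): out.append(q(r[j]))
    return np.array(inn),np.array(out)
si,so=edges(s,272.3,276.3,14,lambda th:False)
ti,to=edges(t,426,139.2,14,lambda th:170<th<330)
for e in(si,so,ti,to): print(len(e),np.round(cv2.fitEllipse(e.astype(np.float32)[:,None]),2) if 0 else cv2.fitEllipse(e.astype(np.float32)[:,None]))
def axes(az,el):
    z=np.array([np.cos(el)*np.cos(az),np.cos(el)*np.sin(az),np.sin(el)]);y=np.cross([0,0,1],z);y/=np.linalg.norm(y);return np.cross(y,z),y,z
T=np.linspace(0,2*np.pi,361)
def dist(c,pts,C,az,el,R):
    x,y,z=axes(az,el);E=C+R*(np.cos(T)[:,None]*x+np.sin(T)[:,None]*y)
    P=proj(c,E);d=pts[:,None]-P[None];k=np.argmin((d**2).sum(2),1)
    dd=d[np.arange(len(pts)),k];ctr=P.mean(0)
    return np.linalg.norm(dd,axis=1)*np.sign(((pts-ctr)*dd).sum(1))
def res(p):
    C=p[:3]+0; x,y,z=axes(p[3],p[4]);Ci=C+z*p[6]
    return np.r_[dist(s,so,C,p[3],p[4],.021),dist(t,to,C,p[3],p[4],.021),dist(s,si,Ci,p[3],p[4],p[5]),dist(t,ti,Ci,p[3],p[4],p[5])]
C0,gap=tri(s,(272.5,276.8),t,(426.3,139));print(C0,gap)
for el in (50,65):
    r=least_squares(lambda p:np.r_[res(p),(p[6])/.002],np.r_[C0,np.pi,np.radians(el),.012,0],loss="soft_l1",f_scale=.3,x_scale=[.01,.01,.01,.1,.1,.01,.01])
    p=r.x;J=np.linalg.inv(r.jac.T@r.jac)
    print(np.round(p[:3],4),"az,el",np.degrees(p[3:5]),"rin",p[5:],"cost",r.cost,"sd",np.degrees(np.sqrt(np.diag(J))[3:5])*.2,"z from el",.078+.045*np.sin(p[4]))
for n,a in(("so",so),("to",to),("si",si),("ti",ti)):pass
print("rms",[np.round(np.std(x),2) for x in np.split(res(p),np.cumsum([len(so),len(to),len(si)]))])
# plate corners (top), plate top unknown thickness ~5mm
K=[atz(t,a/8+380,b/8+105,.006) for a,b in((110,72),(493,97),(467,475),(80,445))]
for k in range(4): print("plate side",np.round(np.linalg.norm(K[k]-K[k-1]),4),np.degrees(np.arctan2(*(K[k]-K[k-1])[1::-1])))
print("plate ctr",np.mean(K,0))
# beakers
for n,ut,us,d in(("L",(608,220),(236,240),.056),("M",(330,191),(456,146),.044),("S",(54,163),(661,57),.036)):
    a=atz(t,ut[0]/5+140,ut[1]/5+155,.129);b=atz(s,us[0]/6+320,us[1]/6+130,.129);print(n,a,b,tri(s,(us[0]/6+320,us[1]/6+130),t,(ut[0]/5+140,ut[1]/5+155)))
E
python3 lens.py
```

```text
60 ((271.7240295410156, 276.0999450683594), (5.569197654724121, 11.967275619506836), 68.6300048828125)
60 ((272.384521484375, 276.7132873535156), (12.09714412689209, 22.08457374572754), 70.11245727539062)
60 ((425.6576843261719, 138.9000701904297), (10.5372314453125, 12.114665031433105), 58.21806716918945)
10 ((436.1117858886719, 147.79071044921875), (5.749194145202637, 12.544801712036133), 42.01551055908203)
[ 0.60737541 -0.20572092  0.11620499] 0.004234683547742291
[ 0.6072 -0.2057  0.1157] az,el [174.42221191  64.82354198] rin [0.01146047 0.00199395] cost 14.187878211072334 sd [0.44048421 0.34253517] z from el 0.11872508651015151
[ 0.6072 -0.2057  0.1158] az,el [175.8938742   64.69157867] rin [0.01147417 0.0019138 ] cost 14.238413645514616 sd [0.45839441 0.33659901] z from el 0.1186808877097427
rms [np.float64(0.52), np.float64(0.36), np.float64(0.39), np.float64(0.17)]
plate side 0.1107 -4.838834457645073
plate side 0.1115 -93.90967048174625
plate side 0.1116 175.40052667821192
plate side 0.112 85.58910936712758
plate ctr [ 0.63073396 -0.20951293  0.006     ]
L [0.48006523 0.12926192 0.129     ] [0.48271995 0.13253031 0.129     ] (array([0.48127987, 0.13114319, 0.12819844]), np.float64(0.004128131530828272))
M [0.49148489 0.24339864 0.129     ] [0.49422923 0.24689982 0.129     ] (array([0.49278057, 0.24557735, 0.12796359]), np.float64(0.00425426844435823))
S [0.50260032 0.35774197 0.129     ] [0.50503593 0.36163461 0.129     ] (array([0.50388974, 0.36007091, 0.12815261]), np.float64(0.004230607329724056))
```

```bash
sed -i 's/>120/>TH/;s/p\[i\]<=120/p[i]<=TH/;s/p\[i:\]<120/p[i:]<(TH if c is s else 175)/;s/^def edges/TH=120\ndef edges/' lens.py; sed -i 's/150<th<330/x/;s/170<th<330/185<th<300/' lens.py; python3 lens.py | head -12
python3 - <<'E'
from h import *
from scipy.spatial.transform import Rotation as Ro
R=Ro.from_rotvec(bot.read_state()["tcp_rot"]).as_matrix();print(R.round(3)); print(np.degrees(np.arctan2(R[1,2],R[0,2])))
E
```

```text
60 ((271.72625732421875, 276.099609375), (5.572539329528809, 11.96594524383545), 68.70065307617188)
60 ((272.3753356933594, 276.7243957519531), (12.117658615112305, 22.052492141723633), 70.14056396484375)
60 ((425.6797790527344, 138.91030883789062), (10.548789978027344, 12.095922470092773), 57.356441497802734)
[[-0.894 -0.     0.448]
 [-0.448  0.    -0.894]
 [-0.    -1.    -0.   ]]
-63.36697834627496Traceback (most recent call last):
  File "lens.py", line 19, in <module>
    for e in(si,so,ti,to): print(len(e),np.round(cv2.fitEllipse(e.astype(np.float32)[:,None]),2) if 0 else cv2.fitEllipse(e.astype(np.float32)[:,None]))
                                                                                                           ~~~~~~~~~~~~~~^^^^^^^^^^^^^^^^^^^^^^^^^^^^^^
cv2.error: OpenCV(4.12.0) /io/opencv/modules/imgproc/src/shapedescr.cpp:356: error: (-215:Assertion failed) n >= 0 && (depth == CV_32F || depth == CV_32S) in function 'fitEllipseNoDirect'
```

```bash
sed -i 's/j=i+np.argmax(p\[i:\]/i2=i+15; j=i2+np.argmax(p[i2:]/;s/if j>i and/if j>i2 and/' lens.py; python3 lens.py | head -9
```

```text
60 ((271.730712890625, 276.0911865234375), (5.587217330932617, 11.976207733154297), 68.61285400390625)
60 ((272.382568359375, 276.7188415527344), (12.091562271118164, 22.06690216064453), 70.1780014038086)
60 ((425.6597900390625, 138.8872528076172), (10.504326820373535, 12.150434494018555), 58.49599075317383)
34 ((424.71807861328125, 137.0931396484375), (23.641586303710938, 23.89620590209961), 166.74627685546875)
[ 0.60737541 -0.20572092  0.11620499] 0.004234683547742291
[ 0.607  -0.2057  0.1156] az,el [174.69483483  65.047767  ] rin [0.01142787 0.00180353] cost 14.128580102082932 sd [0.45813884 0.35410825] z from el 0.11879969123703016
[ 0.6069 -0.2057  0.1157] az,el [177.65401957  64.6932916 ] rin [0.01145946 0.00162141] cost 14.383945732797129 sd [0.36986292 0.34824535] z from el 0.11868146280672467
rms [np.float64(0.56), np.float64(0.33), np.float64(0.4), np.float64(0.18)]
plate side 0.1107 -4.838834457645073
```

```bash
cat >> lens.py <<'E'
print("---- thick")
def ang(P,c,A):
    d=P-c;a=np.arctan2(d[:,1],d[:,0]);r=np.hypot(*d.T);o=np.argsort(a);return np.interp(A,a[o],r[o],period=2*np.pi)
def cres(c,pts,C,az,el,R,off,mode,sh):
    x,y,z=axes(az,el);q=pts-sh;c0=proj(c,C)[0];d=q-c0;A=np.arctan2(d[:,1],d[:,0])
    E=lambda o:proj(c,C+o*z+R*(np.cos(T[:-1])[:,None]*x+np.sin(T[:-1])[:,None]*y))
    if mode: 
        H=cv2.convexHull(np.vstack([E(0),E(-off)]).astype(np.float32))[:,0]; H=np.vstack([np.linspace(H[i-1],H[i],20) for i in range(len(H))]);m=ang(H,c0,A)
    else: m=np.minimum(ang(E(0),c0,A),ang(E(-off),c0,A))
    return np.hypot(*d.T)-m
def res2(p):
    C=p[:3];a=p[3:5];sh=p[8:10]
    return np.r_[cres(s,so,C,*a,.021,abs(p[6]),1,sh),cres(t,to,C,*a,.021,abs(p[6]),1,-sh*.8),cres(s,si,C,*a,p[5],abs(p[7]),0,sh),cres(t,ti,C,*a,p[5],abs(p[7]),0,-sh*.8),(C[2]-.078-.045*np.sin(p[4]))/.0005]
for az in(175,):
  for el in(52,60,66):
    r=least_squares(lambda p:np.r_[res2(p),(p[8:10])/1.],np.r_[C0,np.radians([az,el]),.012,.004,.001,0,0],loss="soft_l1",f_scale=.3,x_scale=[.01,.01,.01,.1,.1,.01,.003,.003,1,1],diff_step=1e-4)
    p=r.x;print(np.round(p,4),np.degrees(p[3:5]),r.cost,np.std(res2(p)))
E
python3 lens.py | sed -n '/thick/,$p'
```

```text
---- thick
[ 6.0860e-01 -2.0740e-01  1.1710e-01  3.0359e+00  1.0507e+00  1.1900e-02
  4.2000e-03 -7.0000e-04  7.8140e-01 -1.5837e+00] [173.94476056  60.20144138] 5.744956661194293 0.2683769368540691
[ 6.0860e-01 -2.0740e-01  1.1710e-01  3.0353e+00  1.0505e+00  1.1900e-02
  4.2000e-03  7.0000e-04  7.7350e-01 -1.5915e+00] [173.90987082  60.18729632] 5.744906750858858 0.2683079393376477
[ 6.0860e-01 -2.0740e-01  1.1710e-01  3.0344e+00  1.0508e+00  1.1900e-02
  4.2000e-03  7.0000e-04  7.8450e-01 -1.5813e+00] [173.85918758  60.20387894] 5.744929091532507 0.2683184053486867
```

Candidates in the top view: the bright steel beaker at (261,199) has the largest base, about 56 mm. The medium one is at (206,193), the small one at (151,188), and the black look-alike at (259,262). I choose (261,199); the close crop shows it as the largest and silver. For the camera, the white one at (426,139) is meant, and the brown one at (400,245) is left alone.

```bash
python3 -m jog '[[10,60,40,-10,85],[25,115,40,-20,85],[40,170,40,-32,85],[55,230,40,-32,85],[70,290,40,-32,85],[85,350,40,-32,85],[100,410,40,-32,85],[115,470,40,-32,85],[130,530,40,-32,85],[145,590,40,-32,85]]' 25
```

```text
time: 1.85
tool_pos: [0.4478, -0.0114, 0.2666]
tcp_rot: [-0.104, -2.174, 2.174]
wrist_force: [1.0, -0.3, 0.4]
width: 0.995
```

```bash
python3 -m jog '[[11,50,0,0,85],[22,100,0,0,85],[33,144,0,0,85],[33,144,-40,0,85],[33,144,-70,0,85],[33,144,-70,0,85],[33,144,-70,0,85],[33,144,-70,0,85],[33,144,-70,0,85],[33,144,-70,0,85]]'
python3 - <<'E'
from h import *
from scipy.spatial.transform import Rotation as Ro
st=bot.read_state();R=Ro.from_rotvec(st["tcp_rot"]).as_matrix();print(st["tool_pos"],R.round(3).tolist(),st["q"])
s=cam("scene");t=cam("top")
crop(s,300,90,130,120,6,"pics/d1.png");crop(t,200,140,120,110,6,"pics/d2.png")
E
```

```text
time: 3.1
tool_pos: [0.481, 0.1306, 0.1967]
tcp_rot: [-0.104, -2.174, 2.173]
wrist_force: [-0.2, -0.4, -0.0]
width: 1.0
[0.48096952 0.13058443 0.19672392] [[-0.996, 0.001, -0.094], [0.094, 0.0, -0.996], [-0.001, -1.0, -0.0]] [ 2.15111988e-01 -5.30629594e-02  2.00774670e+00  2.61342944e-05
  1.18563749e+00  1.87986001e+00]
```

View pics/d1.png

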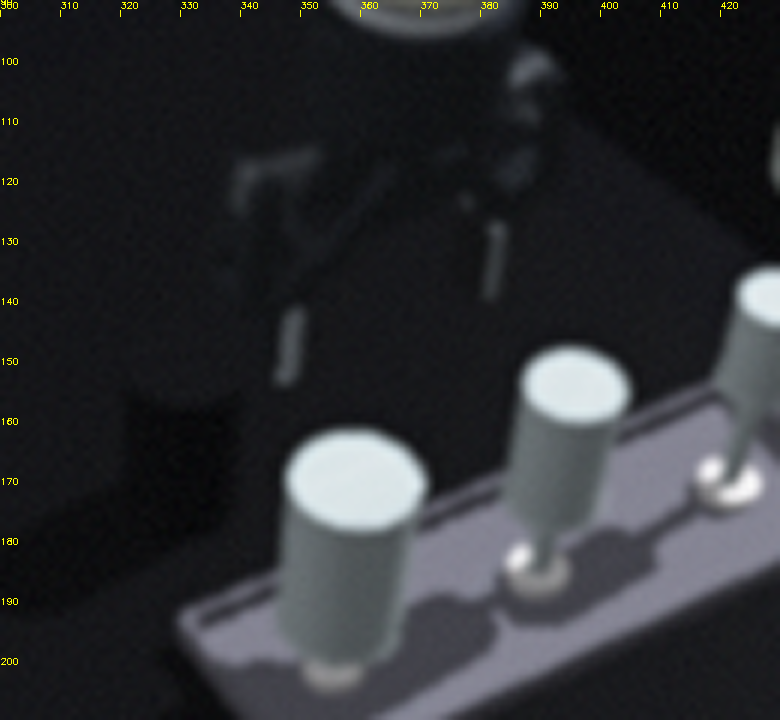

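View pics/d2.png

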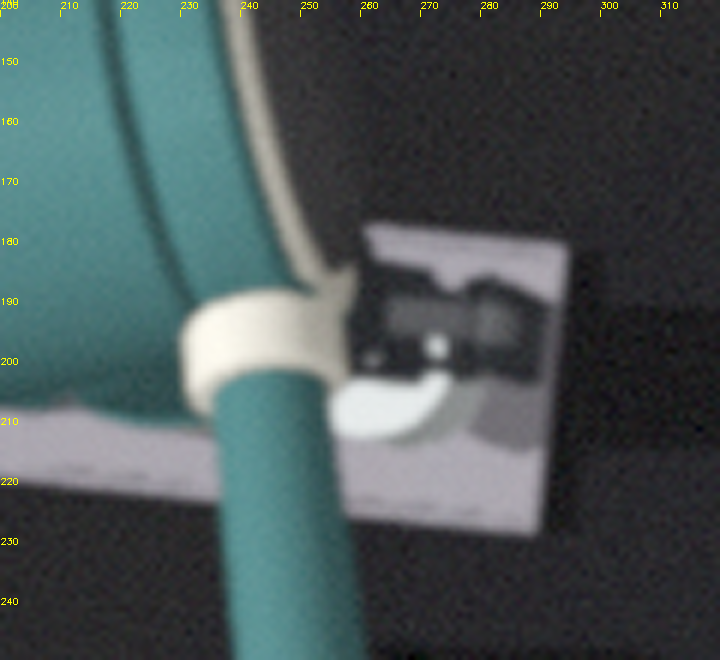

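The view shows the fingers straddling the big beaker, with pads at (348,147) and (383,133) above its base at (358,170). Descending to grip.

```bash
python3 -m jog '[[0,0,-30,0,85],[0,0,-60,0,85],[0,0,-78,0,85],[0,0,-78,0,85],[0,0,-78,0,50],[0,0,-78,0,50],[0,0,-78,0,50],[0,0,-78,0,50],[0,0,-78,0,50],[0,0,-78,0,50]]' 25
```

```text
time: 4.45
tool_pos: [0.4824, 0.1315, 0.12]
tcp_rot: [-0.107, -2.177, 2.173]
wrist_force: [0.5, 3.0, 6.2]
width: 0.586
```

```bash
python3 -m jog '[[0,0,0,0,40],[0,0,5,0,40],[0,0,15,0,40],[0,0,25,0,40],[0,0,35,0,40],[0,0,45,0,40],[0,0,50,0,40],[0,0,50,0,40],[0,0,50,0,40],[0,0,50,0,40]]' 30
python3 - <<'E'
from h import *
s=cam("scene");crop(s,300,90,130,120,6,"pics/e1.png")
E
```

```text
time: 5.7
tool_pos: [0.4802, 0.1305, 0.1675]
tcp_rot: [-0.101, -2.173, 2.173]
wrist_force: [-0.2, 0.4, -0.4]
width: 0.47
```

View pics/e1.png

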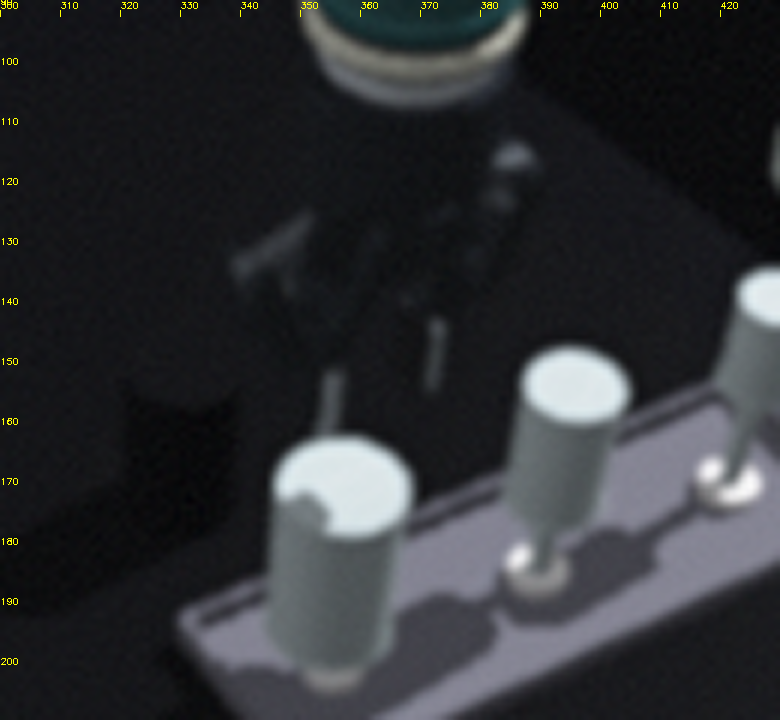

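Run:
```python
from h import *
s=cam("scene");t=cam("top");p=bot.read_state()["tool_pos"];print(p)
for d in(0,6,25): print(d,proj(s,p-[0,0,d/1000])[0],proj(t,p-[0,0,d/1000])[0])
j=np.array([-.094,-.996,0])
for w in (.02,-.02):print(proj(s,p-[0,0,.025]+w*j),proj(s,p+w*j))
print("base now",atz(s,357,171.3,.129),proj(s,[.4813,.131,.129]))
crop(t,200,140,120,110,6,"pics/e2.png")
g=s["pixels"].copy();g=np.clip(g.astype(float)*2.5,0,255).astype(np.uint8);s["pixels"]=g;crop(s,310,80,100,120,6,"pics/e3.png")
```

```text
[0.4803495  0.1305795  0.16763432]
0 [359.41327333 158.78513208] [257.65433872 197.40779657]
6 [359.21056692 160.53268147] [258.18794858 197.64213789]
25 [358.58042501 165.9651891 ] [259.82642639 198.36169553]
[[351.89195692 168.8386807 ]] [[352.60449354 161.66666337]]
[[365.18592807 163.12734084]] [[366.13602927 155.9400068 ]]
base now [0.482835   0.12484477 0.129     ] [[358.50678186 169.92265562]]
```

View pics/e3.png

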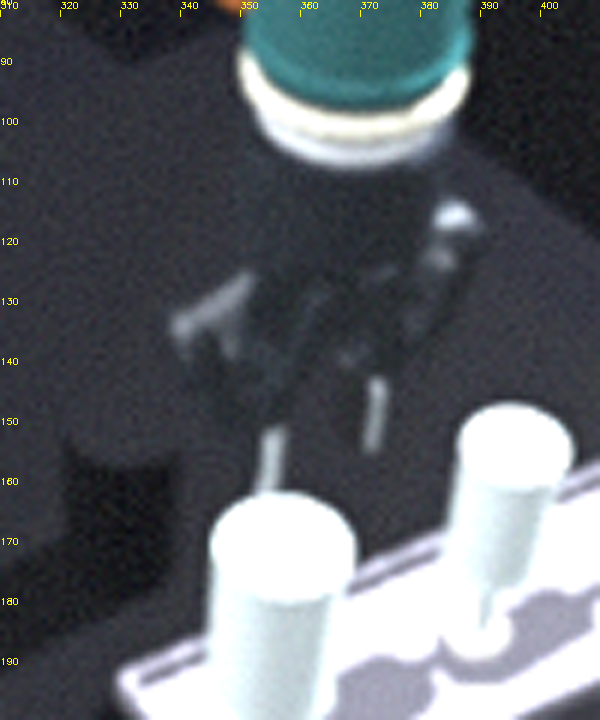

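View pics/e2.png

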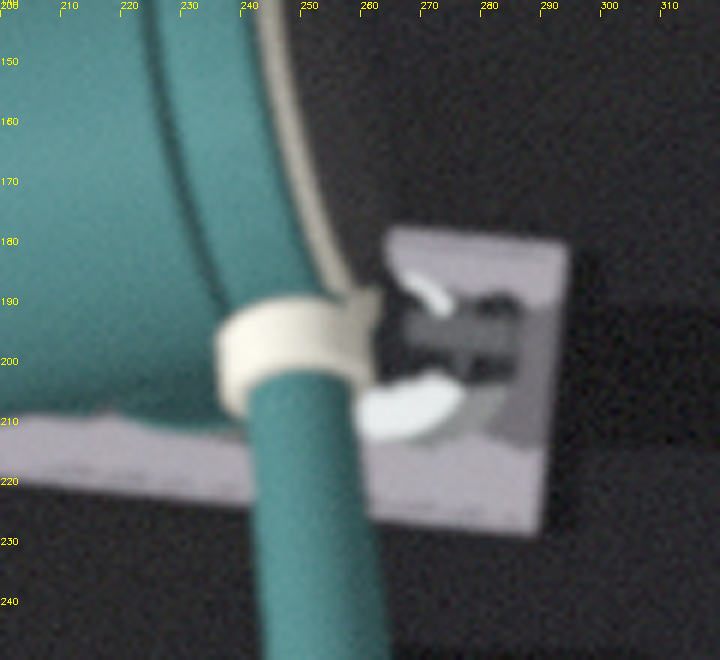

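The beaker is still on its post. The fingers closed to 50 mm, and the strip ends in the picture show the tips about 25 mm higher than I assumed, so they pinched over the base's edge. The beaker shifted about 7 mm in -y: its base in the scene view went from (359,170) to (357,171). I'll open, shift and go deeper.

```bash
python3 -m jog '[[0,0,10,0,85],[0,-3,10,0,85],[0,-7,10,0,85],[0,-7,0,0,85],[0,-7,-15,0,85],[0,-7,-30,0,85],[0,-7,-45,0,85],[0,-7,-58,0,85],[0,-7,-66,0,85],[0,-7,-72,0,85]]' 25
python3 - <<'E'
from h import *
s=cam("scene");print(bot.read_state()["tool_pos"])
g=s["pixels"].copy();s["pixels"]=np.clip(g.astype(float)*1.5,0,255).astype(np.uint8);crop(s,310,100,100,115,6,"pics/f1.png")
E
```

```text
time: 7.1
tool_pos: [0.4806, 0.1236, 0.0955]
tcp_rot: [-0.102, -2.173, 2.173]
wrist_force: [-0.6, -0.2, -0.3]
width: 0.997
[0.48015673 0.12354189 0.09491756]
```

View pics/f1.png

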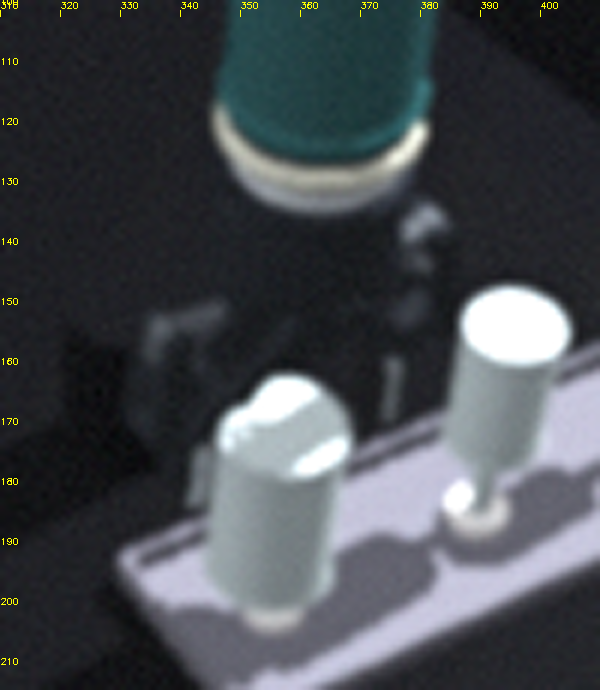

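```bash
python3 -m jog '[[0,0,0,0,45],[0,0,0,0,45],[0,0,0,0,45],[0,0,0,0,45],[0,0,0,0,45],[0,0,0,0,45],[0,0,0,0,45],[0,0,0,0,45],[0,0,0,0,45],[0,0,0,0,45]]' 25
```

```text
time: 8.4
tool_pos: [0.4811, 0.1237, 0.0968]
tcp_rot: [-0.103, -2.174, 2.174]
wrist_force: [-1.0, -0.8, 6.1]
width: 0.639
```

Run:
```python
from h import *
s=cam("scene");st=bot.read_state();print(st["tool_pos"],st["width"],st["wrist_force"])
crop(s,310,100,100,115,6,"pics/g1.png")
```

```text
[0.48111334 0.12368123 0.09679412] 0.639441201080594 [-2.08698252 -0.50124039  5.51836849]
```

View pics/g1.png

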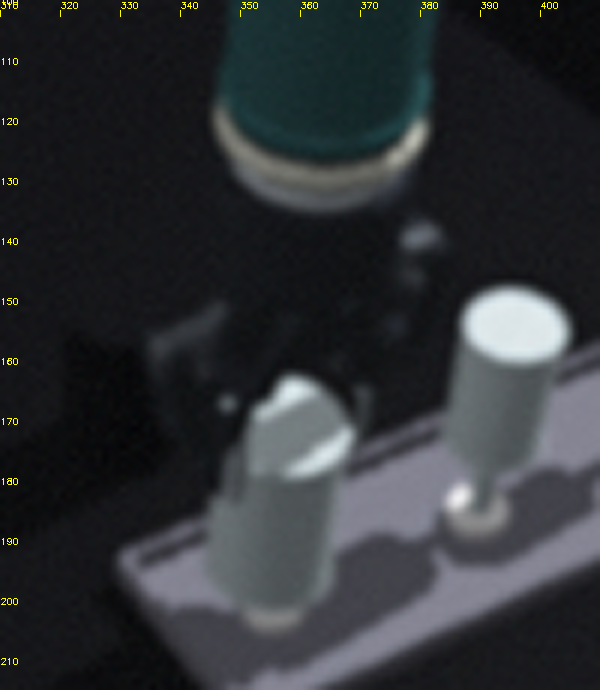

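The left fingertip at (348,184) now overlaps the wall about 35 mm below the base, and the opening stopped at 54.6 mm. The beaker is gripped; lifting 50 mm.

```bash
python3 -m jog '[[0,0,0,0,40],[0,0,0,0,40],[0,0,10,0,40],[0,0,20,0,40],[0,0,30,0,40],[0,0,40,0,40],[0,0,50,0,40],[0,0,50,0,40],[0,0,50,0,40],[0,0,50,0,40]]' 30
python3 - <<'E'
from h import *
s=cam("scene");st=bot.read_state();print(st["tool_pos"],st["width"],st["wrist_force"])
crop(s,310,80,100,130,6,"pics/g2.png")
E
```

```text
time: 9.7
tool_pos: [0.4801, 0.1235, 0.1454]
tcp_rot: [-0.101, -2.173, 2.173]
wrist_force: [-0.6, -0.7, -2.2]
width: 0.635
[0.48013343 0.12352783 0.14540579] 0.6339278526053617 [ 0.05377789  0.01940302 -1.76822616]
```

View pics/g2.png

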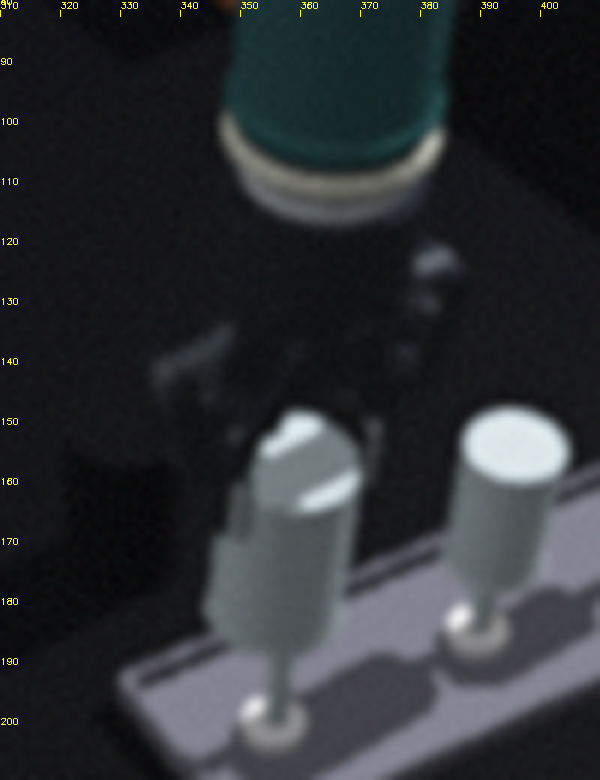

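```bash
python3 -m jog '[[0,7,0,0,40],[-6,8,0,0,40],[-12,8,0,0,40],[-17,9,0,0,40],[-21,9,0,0,40],[-25,9,0,0,40],[-29,10,0,0,40],[-32,10,0,0,40],[-35,10,0,0,40],[-35,10,0,0,40]]' 22
python3 - <<'E'
from h import *
s=cam("scene");st=bot.read_state();print(st["tool_pos"],st["width"],st["wrist_force"])
crop(s,290,80,100,130,6,"pics/g3.png")
E
```

```text
time: 11.0
tool_pos: [0.445, 0.1338, 0.1461]
tcp_rot: [-0.101, -2.173, 2.173]
wrist_force: [0.5, 1.0, -0.4]
width: 0.635
[0.44507996 0.13374979 0.14607123] 0.6367269554221086 [ 1.35889727 -0.91888676 -0.68430448]
```

View pics/g3.png

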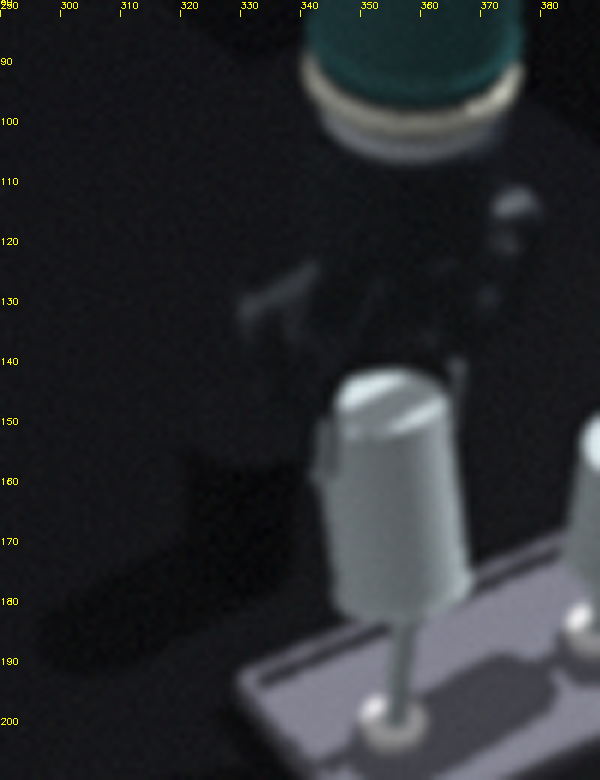

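```bash
cat > fit.py <<'E'
from h import *
from scipy.optimize import least_squares
T=np.linspace(0,2*np.pi,73)[:-1]
def outline(c,M,th,az,sh=(0,0)):
    a=np.array([np.sin(th)*np.cos(az),np.sin(th)*np.sin(az),np.cos(th)]);y=np.cross([0,0,1],[np.cos(az),np.sin(az),0]);x=np.cross(y,a)
    P=[]
    for z,r in((0,.030),(.003,.030),(.088,.028)): P.append(M+a*z+r*(np.cos(T)[:,None]*x+np.sin(T)[:,None]*y))
    return [proj(c,p)+sh for p in P],a
def overlay(c,ms,u0,v0,w,h,s,f):
    im=cv2.resize(np.clip(c["pixels"][v0:v0+h,u0:u0+w,::-1]*1.3,0,255).astype(np.uint8),None,fx=s,fy=s,interpolation=cv2.INTER_CUBIC)
    for (P,col) in ms:
        for q in (P[0],P[-1]): cv2.polylines(im,[np.int32((q-[u0,v0]+.5)*s)],True,col,1)
    cv2.imwrite(f,im)
E
python3 - <<'E'
from fit import *
s=cam("scene");az=np.radians(174.5);sh=np.array([.6,-1.3])
G=np.array([.4805-.035,.1340,.162]);ms=[]
for th,col in((20,(0,0,255)),(26,(0,255,0)),(32,(255,100,0))):
    th=np.radians(th);a=np.array([np.sin(th)*np.cos(az),np.sin(th)*np.sin(az),np.cos(th)]);M=G-a*.071
    ms.append((outline(s,M,th,az,sh)[0],col))
overlay(s,ms,320,125,60,70,10,"pics/h1.png")
E
```

```text
(no output)
```

View pics/h1.png

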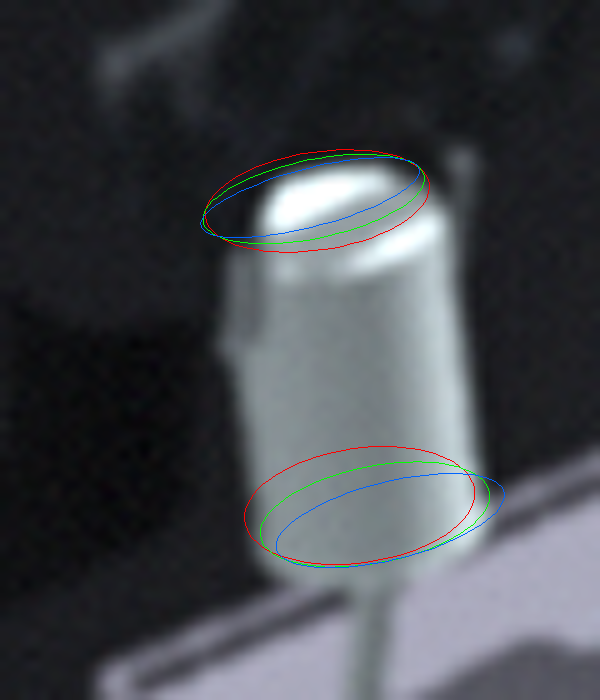

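```bash
cat >> fit.py <<'E'
def cd(pts,poly):
    return np.array([-cv2.pointPolygonTest(poly.astype(np.float32)[:,None],(float(x),float(y)),True) for x,y in pts])
def fitman(c,base,sil,M0,th0,az,mz=None):
    def r(p):
        P,a=outline(c,p[:3],p[3],az)
        H=cv2.convexHull(np.vstack(P).astype(np.float32))[:,0]
        e=[cd(base,P[-1]),cd(sil,H),[0.0]]
        if mz is not None: e[2]=(np.array(p[:3])+a*.071-mz)/np.array([.004,.004,.006])*.5
        return np.concatenate(e)
    q=least_squares(r,np.r_[M0,th0],x_scale=[.01,.01,.01,.1],diff_step=1e-4,loss="soft_l1",f_scale=.5);return q.x,r(q.x)
E
cat > f3.py <<'E'
from fit import *
s=cam("scene");az=np.radians(174.5)
k=lambda L:np.array(L,float)/10-.5+[320,125]
base=k([(330,165),(300,172),(380,172),(410,188),(438,208),(350,280),(300,279),(400,262),(430,245)])
sil=k([(330,165),(410,188),(448,228),(462,350),(472,430),(488,535),(470,562),(340,588),(290,583),(265,570),(252,520),(243,400)])
for G in (None,np.array([.4805-.035,.1340,.162])):
  for t0 in(15,30):
    th=np.radians(t0);G0=np.array([.4455,.134,.162]);a=np.array([np.sin(th)*np.cos(az),0,np.cos(th)])
    p,r=fitman(s,base,sil,G0-a*.071,th,az,G);print(np.round(p[:3],4),np.degrees(p[3]),np.sqrt(np.mean(r**2)))
    M=p[:3];aa=outline(s,M,p[3],az)[1];print("G",M+aa*.071)
overlay(s,[(outline(s,p[:3],p[3],az)[0],(0,255,0))],320,125,60,70,10,"pics/h2.png")
E
python3 f3.py
```

```text
[0.4804 0.1274 0.1026] 18.391084068191685 0.5085465120323429
G [0.45808434 0.12952886 0.16995209]
[0.4804 0.1273 0.1026] 18.395975241410078 0.5085088673753423
G [0.45812788 0.12948786 0.17000919]
[0.4749 0.1327 0.095 ] 18.6433407966829 0.5454673764488635
G [0.45232782 0.1348684  0.16227951]
[0.4749 0.1327 0.095 ] 18.630735257617776 0.5454121940442279
G [0.4523239  0.13487277 0.16227603]
```

View pics/h2.png

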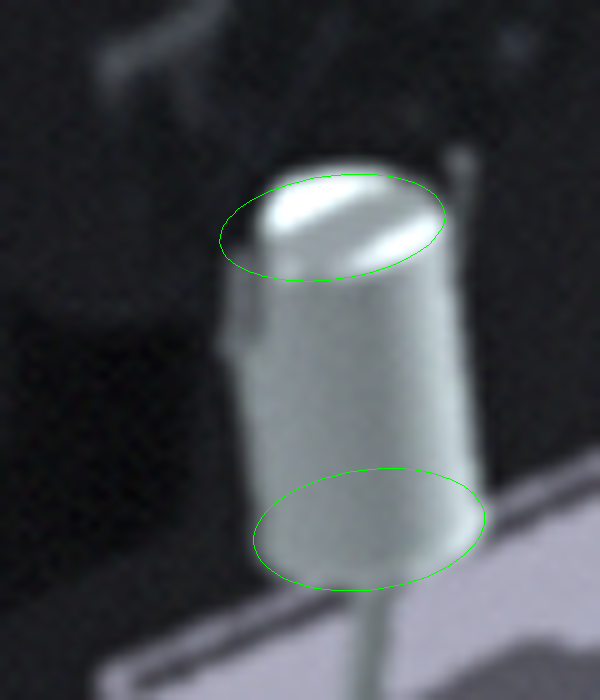

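```bash
python3 -m jog '[[-2,0,0,0,40],[-4,0,0,0,40],[-6,0,0,0,40],[-8,1,0,0,40],[-10,1,0,0,40],[-11,1,0,0,40],[-12,1,0,0,40],[-12,1,0,0,40],[-12,1,0,0,40],[-12,1,0,0,40]]' 22
python3 - <<'E'
from fit import *
s=cam("scene");overlay(s,[],310,115,60,70,10,"pics/h3.png")
E
```

```text
time: 12.4
tool_pos: [0.4334, 0.1346, 0.146]
tcp_rot: [-0.102, -2.173, 2.173]
wrist_force: [0.9, 0.3, -1.4]
width: 0.631
```

View pics/h3.png

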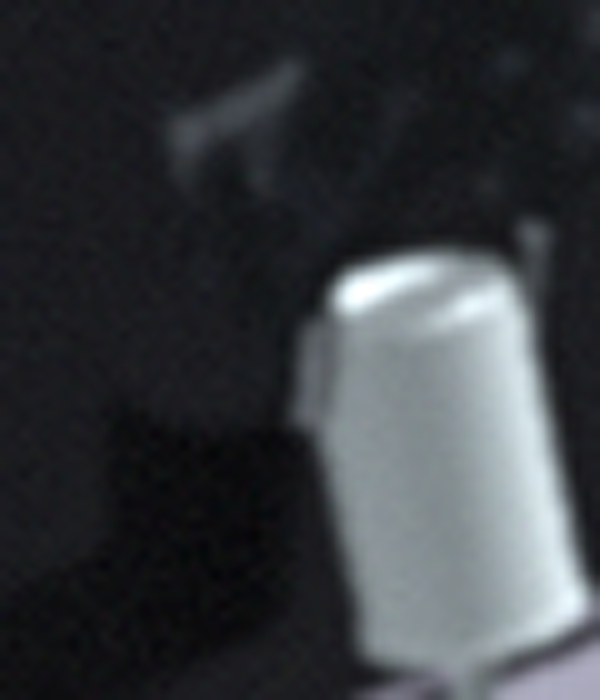

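```bash
cat > f4.py <<'E'
from fit import *
s=cam("scene");az=np.radians(174.5)
k=lambda L:np.array(L,float)/10-.5+[310,115]
base=k([(440,247),(390,255),(340,280),(480,250),(510,268),(425,338),(370,330),(470,320),(505,295)])
sil=k([(440,247),(480,250),(515,275),(550,400),(570,500),(593,605),(585,622),(520,655),(440,673),(390,670),(357,650),(350,590),(325,470)])
for G in (None,np.array([.4805-.04,.135,.162])):
    th=np.radians(25);G0=np.array([.441,.135,.162]);a=np.array([np.sin(th)*np.cos(az),0,np.cos(th)])
    p,r=fitman(s,base,sil,G0-a*.071,th,az,G);print(np.round(p[:3],4),np.degrees(p[3]),np.sqrt(np.mean(r**2)))
    M=p[:3];aa=outline(s,M,p[3],az)[1];print("G",M+aa*.071)
overlay(s,[(outline(s,p[:3],p[3],az)[0],(0,255,0))],310,115,60,70,10,"pics/h4.png")
E
python3 f4.py
```

```text
[0.4904 0.119  0.1205] 26.803311029797218 0.41100610230603746
G [0.45854406 0.12202167 0.18383151]
[0.4794 0.1293 0.1059] 26.953674381706563 0.5364447302838732
G [0.44735782 0.13242991 0.16921117]
```

View pics/h4.png

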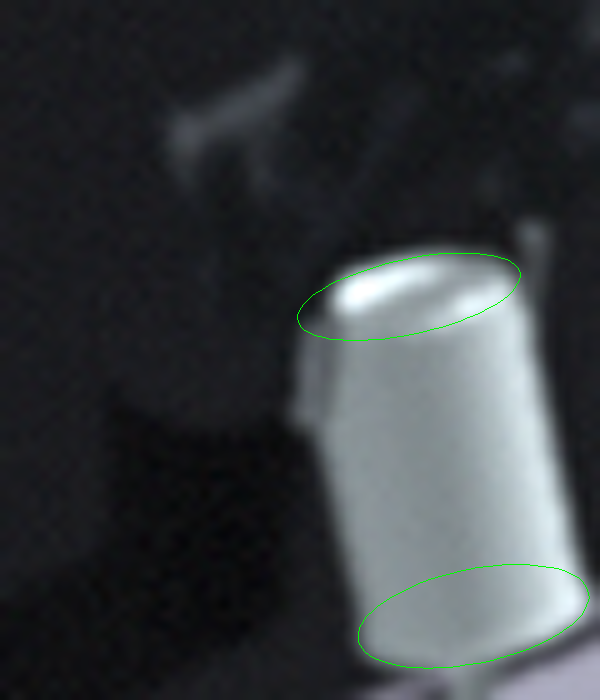

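```bash
python3 -m jog '[[-2,0,0,0,40],[-3,0,0,0,40],[-3,0,0,0,40],[-3,0,8,0,40],[-3,0,20,0,40],[-3,0,40,0,40],[-3,0,60,0,40],[-3,0,80,0,40],[-3,0,90,0,40],[-3,0,90,0,40]]' 40
python3 - <<'E'
from fit import *
s=cam("scene");st=bot.read_state();print(st["tool_pos"],st["width"],st["wrist_force"]);overlay(s,[],310,80,60,80,10,"pics/i1.png");cv2.imwrite("pics/i2.png",cam("top")["pixels"][:,:,::-1])
E
```

```text
time: 13.75
tool_pos: [0.4306, 0.1347, 0.2367]
tcp_rot: [-0.103, -2.174, 2.173]
wrist_force: [0.2, -0.7, -1.4]
width: 0.635
[0.43017525 0.13457027 0.23582282] 0.6314450756479596 [ 0.06659479  0.73788654 -2.00008476]
```

View pics/i1.png

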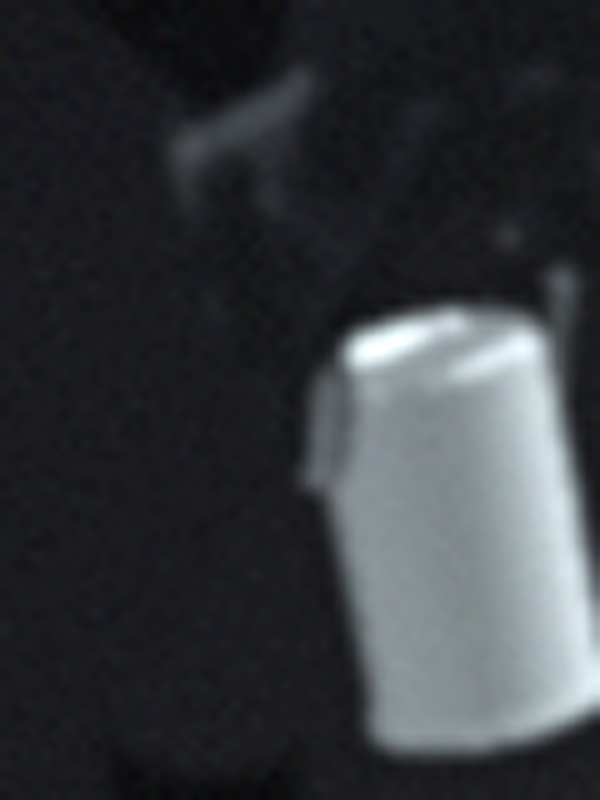

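View pics/i2.png

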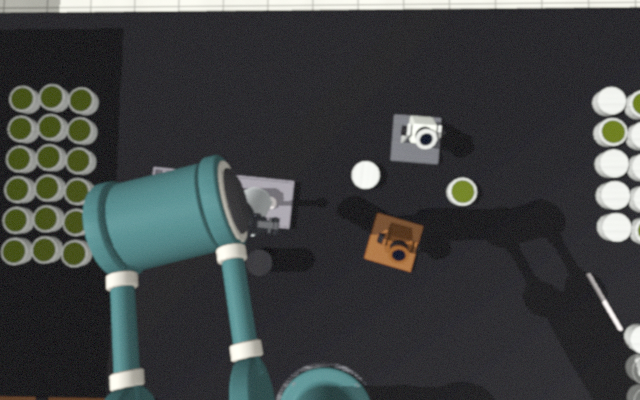

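The beaker is off the post and tilted about 29°, with its base at (354,115) in the scene view. The other beakers and both tins are in place. Carrying it to the lens with a little standoff.

```bash
python3 -m jog '[[3,-15,10,0,40],[12,-50,35,0,40],[21,-90,35,0,40],[30,-130,35,0,40],[40,-175,35,0,40],[50,-220,35,0,40],[60,-260,35,0,40],[68,-300,35,0,40],[74,-322,35,0,40],[77,-334,35,0,40]]' 45
python3 - <<'E'
from fit import *
st=bot.read_state();print(st["tool_pos"],st["width"],st["wrist_force"],st["q"].round(2));s=cam("scene");t=cam("top")
cv2.imwrite("pics/j1.png",cv2.resize(s["pixels"][180:350,190:370,::-1],None,fx=3.3,fy=3.3,interpolation=cv2.INTER_CUBIC));cv2.imwrite("pics/j2.png",cv2.resize(t["pixels"][80:240,320:500,::-1],None,fx=3.5,fy=3.5,interpolation=cv2.INTER_CUBIC))
E
```

```text
time: 15.1
tool_pos: [0.5074, -0.2006, 0.2708]
tcp_rot: [-0.103, -2.173, 2.172]
wrist_force: [0.1, 0.4, -1.4]
width: 0.633
[ 0.50742444 -0.20060734  0.27076218] 0.6330457379696781 [ 0.07088175  0.39612945 -1.40201059] [-0.42 -0.01  1.82  0.    1.32  1.24]
```

View pics/j1.png

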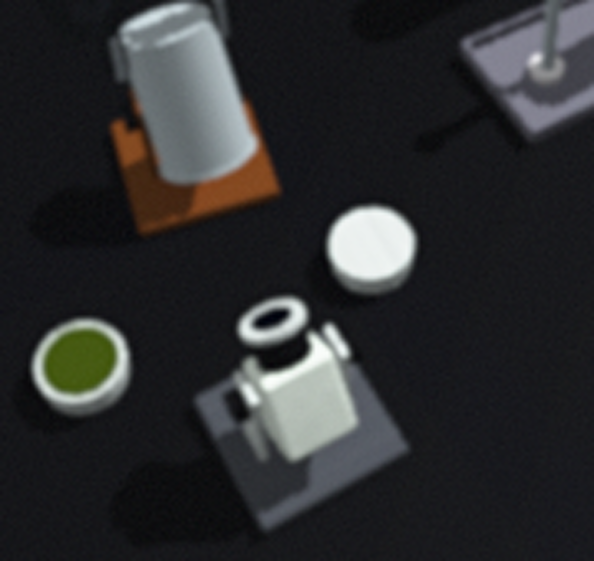

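View pics/j2.png

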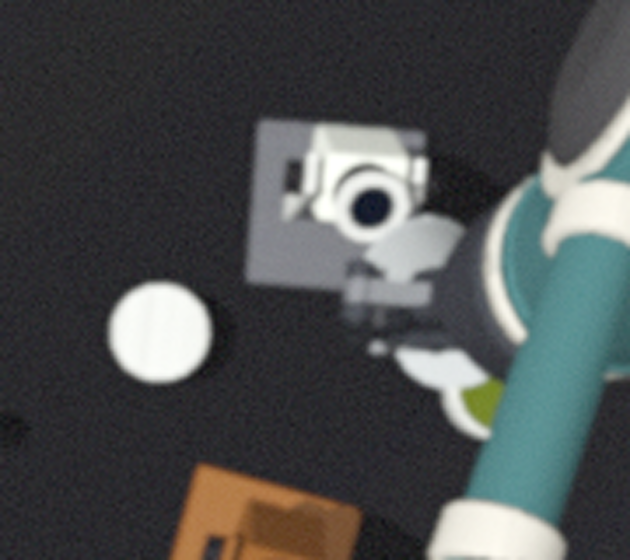

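Run:
```python
from fit import *
s=cam("scene");t=cam("top")
overlay(s,[],220,175,60,65,10,"pics/k1.png");overlay(t,[],412,130,56,70,10,"pics/k2.png")
```

```text
(no output)
```

View pics/k1.png

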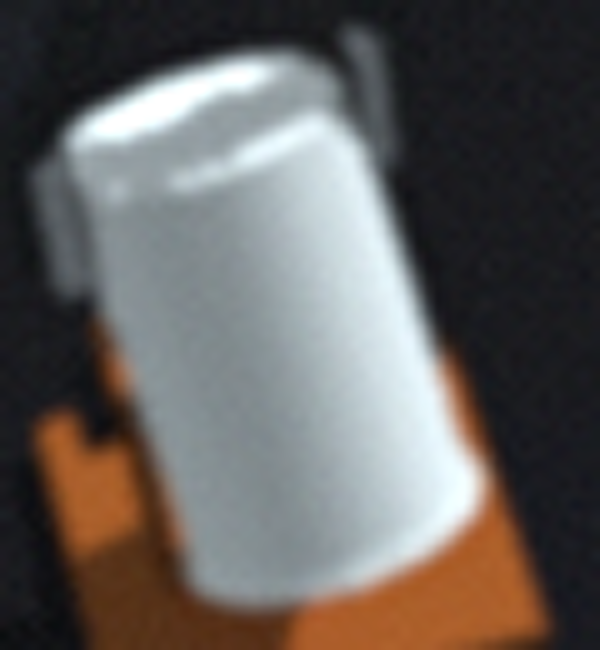

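View pics/k2.png

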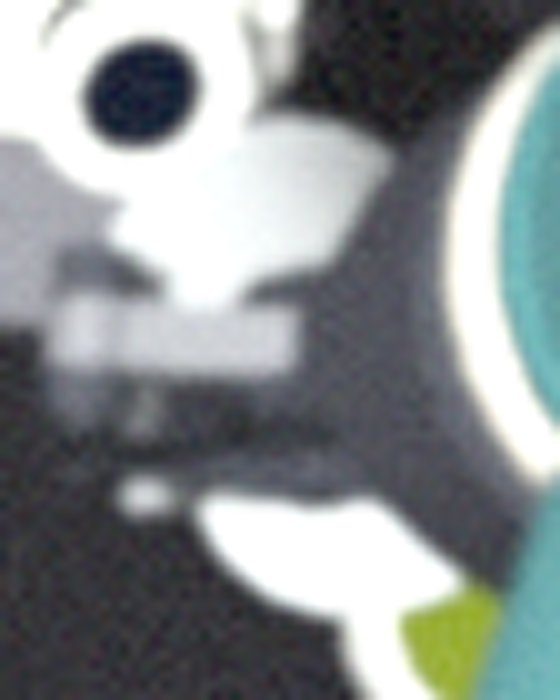

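```bash
cat > f5.py <<'E'
from fit import *
def axv(az,el): return np.array([np.cos(el)*np.cos(az),np.cos(el)*np.sin(az),np.sin(el)])
L=np.array([.6086,-.2074,.1171])
def frame(az,el):
    z=axv(np.radians(az),np.radians(el));y=np.cross([0,0,1],z);y/=np.linalg.norm(y);return np.stack([np.cross(y,z),y,z])
def run(s,t,base,sil,tm,tb,M0,ov=None):
    sh=np.array([.78,-1.58]);ht=-.8*sh
    def r(p):
        P,a=outline(s,p[:3],p[3],p[4]);H=cv2.convexHull(np.vstack(P).astype(np.float32))[:,0]
        e=[cd(base-sh,P[-1]),cd(sil-sh,H)]
        Q,_=outline(t,p[:3],p[3],p[4])
        H2=cv2.convexHull(np.vstack(Q).astype(np.float32))[:,0]
        if len(tm): e.append(cd(tm-ht,H2))
        if len(tb): e.append(cd(tb-ht,H2))
        return np.concatenate(e)
    for s0 in((28,174.5),(33,170)):
        q=least_squares(r,np.r_[M0,np.radians(s0)],x_scale=[.01,.01,.01,.1,.1],diff_step=1e-4,loss="soft_l1",f_scale=.5);p=q.x
        sd=np.sqrt(np.diag(np.linalg.inv(q.jac.T@q.jac)))*.3
        print("mouth",np.round(p[:3],4),"tilt,az",np.degrees(p[3:5]).round(1),"rms",np.sqrt(np.mean(r(p)**2)).round(2),"sd",sd[:3].round(4),np.degrees(sd[3:]).round(1))
    a=outline(s,p[:3],p[3],p[4])[1]
    for az,el in((174,60.2),(175.5,60.2),(175.5,63)):
        F=frame(az,el);m=F@(p[:3]-L);print("lens",az,el,"mouth in lens mm",(m*1000).round(1),"angle",np.degrees(np.arccos(a@F[2])).round(1),"target d(mm) for z=.1",((L+.1*F[2]-p[:3])*1000).round(1))
    return p,sh,ht
E
cat > f6.py <<'E'
from f5 import *
s=cam("scene");t=cam("top")
k=lambda L,o:np.array(L,float)/10-.5+o
base=k([(280,48),(200,62),(130,90),(75,135),(330,75),(175,193),(240,178),(300,150),(350,130)],[220,175])
sil=k([(200,62),(280,48),(330,78),(400,255),(440,370),(483,480),(475,510),(420,555),(340,595),(260,608),(200,595),(185,565),(150,430),(115,310)],[220,175])
tm=k([(250,120),(280,115),(320,118),(360,132),(392,158)],[412,130]);tb=k([(205,530),(235,575),(280,605),(340,620)],[412,130])
p,sh,ht=run(s,t,base,sil,tm,tb,np.array([.55,-.2,.22]))
P=outline(s,p[:3],p[3],p[4],sh)[0];Q=outline(t,p[:3],p[3],p[4],ht)[0]
overlay(s,[(P,(0,255,0))],220,175,60,65,9,"pics/k3.png");overlay(t,[(Q,(0,255,0))],412,130,56,70,8,"pics/k4.png")
E
python3 f6.py
```

```text
mouth [ 0.5506 -0.2053  0.2231] tilt,az [ 27.7 171.1] rms 0.79 sd [0.0004 0.0004 0.0004] [0.5 1.2]
mouth [ 0.5506 -0.2054  0.2232] tilt,az [ 27.5 170.3] rms 0.78 sd [0.0004 0.0004 0.0005] [0.5 1.4]
lens 174 60.2 mouth in lens mm [ -2.5   4.1 120.9] angle 2.9 target d(mm) for z=.1 [  8.6   3.2 -19.3]
lens 175.5 60.2 mouth in lens mm [ -2.4   2.6 120.9] angle 3.4 target d(mm) for z=.1 [  8.5   1.9 -19.3]
lens 175.5 63 mouth in lens mm [  3.5   2.6 120.9] angle 2.4 target d(mm) for z=.1 [ 12.8   1.6 -17. ]
```

View pics/k3.png

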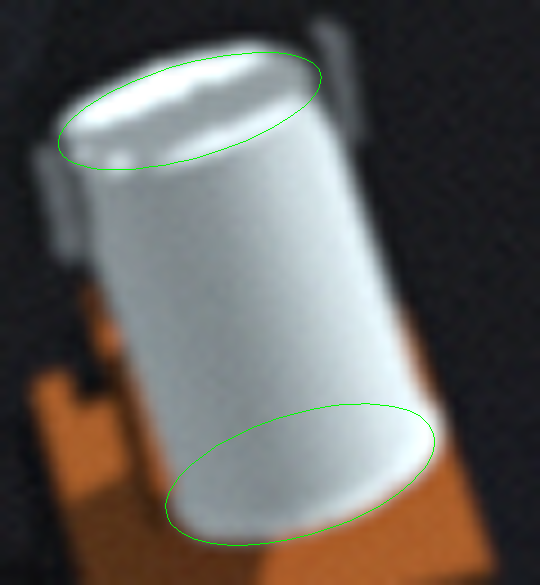

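View pics/k4.png

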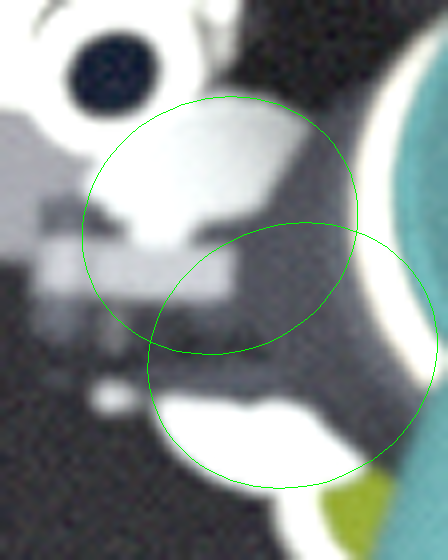

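The outlines match in both views: the mouth is 121 mm from the lens, within 4 mm of the axis, and the angle error is about 3°. Making the last small approach.

```bash
python3 -m jog '[[2,0,-4,0,40],[5,1,-9,0,40],[8,2,-14,0,40],[10,2,-19,0,40],[10,2,-19,0,40],[10,2,-19,0,40],[10,2,-19,0,40],[10,2,-19,0,40],[10,2,-19,0,40],[10,2,-19,0,40]]' 45
python3 - <<'E'
from fit import *
st=bot.read_state();print(st["tool_pos"],st["width"],st["wrist_force"]);s=cam("scene");t=cam("top")
overlay(s,[],220,185,60,65,10,"pics/m1.png");overlay(t,[],405,120,60,75,8,"pics/m2.png")
E
```

```text
time: 16.65
tool_pos: [0.5176, -0.1974, 0.2521]
tcp_rot: [-0.102, -2.173, 2.173]
wrist_force: [-0.0, 0.2, -2.7]
width: 0.633
[ 0.51756379 -0.1974081   0.25206822] 0.6328769198020824 [-0.04819812  0.16013246 -2.70746331]
```

View pics/m1.png

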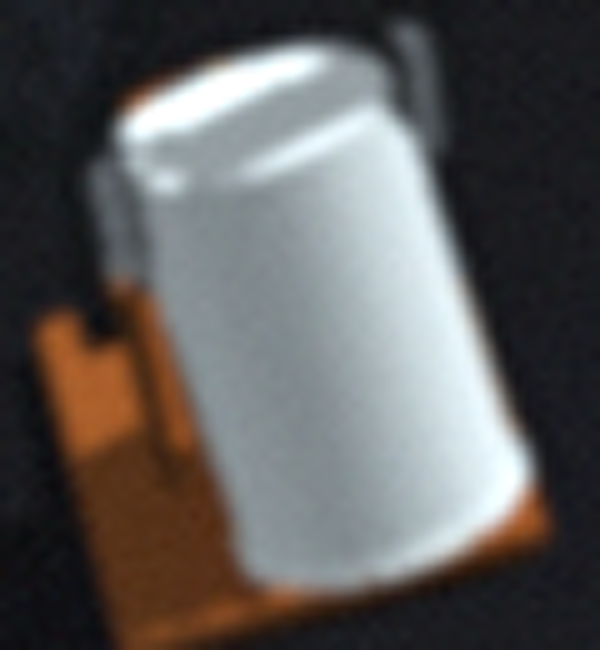

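View pics/m2.png

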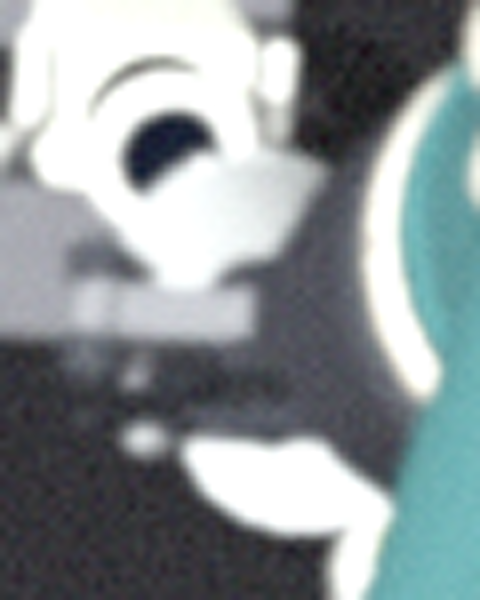

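```bash
cat > f7.py <<'E'
from f5 import *
s=cam("scene");t=cam("top")
k=lambda L,o,f:np.array(L,float)/f-.5+o
base=k([(330,40),(250,52),(180,82),(122,130),(380,70),(225,188),(290,170),(345,142)],[220,185],10)
sil=k([(250,52),(330,40),(380,70),(450,245),(490,360),(535,470),(525,495),(470,545),(390,580),(320,590),(260,583),(240,555),(205,430),(170,310)],[220,185],10)
tm=k([(160,180),(190,160),(230,148),(260,150),(295,160),(325,177)],[405,120],8);tb=k([(190,470),(210,500),(245,525),(290,536)],[405,120],8)
p,sh,ht=run(s,t,base,sil,tm,tb,np.array([.56,-.2,.205]))
st=bot.read_state();print(st["time"],abs(st["joint_vel"]).max())
im=t["pixels"];cv2.imwrite("pics/n1.png",s["pixels"][:,:,::-1])
E
python3 f7.py
```

```text
mouth [ 0.5607 -0.201   0.2042] tilt,az [ 28.3 176.8] rms 0.57 sd [0.0003 0.0004 0.0004] [0.4 1. ]
mouth [ 0.5607 -0.2012  0.2041] tilt,az [ 28.2 176.1] rms 0.57 sd [0.0003 0.0004 0.0004] [0.4 1.1]
lens 174 60.2 mouth in lens mm [-1.3 -1.2 99.5] angle 1.9 target d(mm) for z=.1 [-1.5 -1.  -0.3]
lens 175.5 60.2 mouth in lens mm [-1.4 -2.4 99.5] angle 1.6 target d(mm) for z=.1 [-1.6 -2.3 -0.3]
lens 175.5 63 mouth in lens mm [ 3.5 -2.4 99.5] angle 1.2 target d(mm) for z=.1 [ 2.7 -2.6  2.1]
16.85 0.0012229258779471641
```

View pics/n1.png

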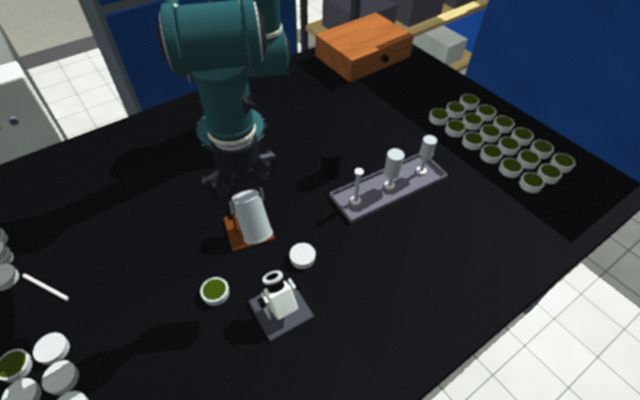

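Mouth at 99.5 mm, within 3 mm of the axis, angle error about 2°. The scene view shows the medium and small beakers on their posts at (394,160) and (428,147), and the tins and camera where they were. Handing in.

```bash
python3 -c "
from workcell import bot;print(bot.finish_job())"
```

```text
the job is handed in; nothing more can be done
None
```

The large beaker is off its post and held still in front of the inspection camera, and I handed the job in at about 16.9 s of the 32 s. No verdict was reported.

**What I did**
- **Grip:** I gripped the largest steel beaker from above, across its wall near the base.
- **Tilt:** The moves keep the tool vertical, so I lifted the beaker about 50 mm and drew it towards the robot. The post then pivoted it in the jaws.
- **Carry:** I lifted it clear, carried it to the lens at 45 N grip and moved in the last 2 cm.

**Last checks**

| Check | Result | Limit |
|---|---|---|
| Mouth to lens | 99.5 mm | 80 to 120 mm |
| Offset from lens axis | 1 to 3.5 mm each way | 15 mm |
| Axis angle error | about 1 to 2° | 10° |
| Fastest joint | about 0.001 rad/s | – |

In the last pictures the other two beakers hang on their posts, and the tins and camera look untouched.

**What failed or disagreed**
- **First grasp missed:** The fingertips looked about 25 mm higher than the stated tool geometry. They closed over the edge of the base and nudged the beaker about 7 mm on its post. A deeper second grip held.
- **Cameras disagree:** The two cameras differ by about 4 mm. I split the difference, so the lens position is good to roughly 2 mm.
- **Lens elevation uncertain:** One fit gave about 60° and a simpler one about 65°. Even at 65°, the beaker would still be within the 10° limit.

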